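Draw the vial tray out of the autosampler

ROBOT

A 6-joint arm with a two-finger parallel gripper is mounted at the origin on a cart in front of the work surface, level with it; the furniture and walls round the work are solid. World frame = base frame: x ahead of the robot, y to its left, z up, the work surface at z = 0. Lengths are in m, angles in rad, forces in N, time in s.
With the tool pointing down it reaches from about 0.35 to 0.975 m from the base axis. Payload 4.9 kg.
Tool frame: the origin (TCP) lies midway between the tips of the shut fingers; the grasp point (between the pads) lies 19 mm behind it (manip.pinch_z is the distance from the TCP to the grasp point, in m); z points along the fingers, y is the direction in which the jaws open and shut (so a half turn about z gives the same grasp; the last joint's range is limited). The gripper opens to 85 mm and grips with 20 to 120 N. Pads are 22 mm wide; open, the fingers measure 114 mm over their backs; the gripper's body (76 mm by 85 mm) begins 54 mm behind the grasp point. The pads swing forward as they close: fully open they stand 13 mm farther back than shut.
Start: joints at [1.107, 0.053, 1.613, -0, 1.476, -0.119], TCP at [0.211, 0.588, 0.231] pointing down, gripper open.
Joint ranges: [-3.01, 3.01], [-1.01, 2.22], [0.06, 2.58], [-1.02, 4.17], [0.09, 2.62], [-3.14, 3.14]. Speed limits (rad/s): [2.57, 2.57, 3.14, 3.14, 3.14, 3.14].

INTERFACE

Orientations are given as a unit quaternion [w, x, y, z].
In Python, from plant import manip gives the robot as it stands.
- The arm moves only by the tool drive_tool, never from a script. Its argument "commands" is text: rows parted by semicolons, each of 5 numbers parted by spaces: the finger opening in mm, from 0 to 85.4, then the shift along the tool's x, y, z in units of 30 mm (1.0 is 30 mm), then the turn about the tool's z in degrees. A call has exactly 8 rows; each row shifts and turns the commanded pose from where the row before left it, along the tool's axes as they then stand; what a row does not reach is not made up. A row lasts 1/8 s, in which the tool goes at most 62.5 mm and 10.7 degrees, less where a joint would pass 70% of its speed; a pose out of reach is approached as far as the arm can. A call is refused whole if a number of a shift passes 1 or a number of a turn 10.7, either way. A call with a gripper value outside its range is refused whole. The fingers move at their own pace and stop on an object; the grip force is fixed at half the most. Time passes only in rows, so rows that do not move let the fingers close, or fill a call up. It gives the time, the measured TCP pose, the force and the opening at its end, in the units of the state.
- manip.state(): the state, without advancing time (a new reading comes with each control period).
- manip.grab_frame(name): name is "side" or "top" or "wrist"; returns the picture (384x512x3 uint8, red, green, blue); there is no depth.
- manip.camera_params(name): a dict with "fx", "fy", "cx", "cy" (pixels), "xyz" and "orientation" of the camera in the world. Camera axes: x right, y down, z forward; pixel columns grow to the right and rows downward; lengths in m; the calibration is good to about 2 mm. The wrist camera is an equidistant fisheye: a pixel r from the principal point sees the ray r / f radians off the axis. A picture is of the moment at which its call begins: read the wrist's pose just before it. camera_params takes no time and is no camera call; for the wrist camera it gives the pose at the moment of the call.
- manip.job_done(): hands the job in, once; it reports no verdict.
The state is a dict: "time": time; "joint_pos": joint angles; "joint_vel": joint speeds; "joint_efforts": joint torques, N m; "tool_pos": TCP position; "tool_rot": TCP orientation; "contact_force": force on the tool from outside, world axes, zero at the start; "ft_torque": the same for the moment, N m; "gripper_width": opening from 0.0 (shut) to 1.0 (fully open).
Only numpy, scipy, OpenCV 4.12 (cv2) and the standard library are available. Lean on these libraries where they do the work, as an engineer would, in place of code of your own. Each camera call takes 0.05 s, during which the arm holds its last target. There are 200 camera calls.

TASK

The autosampler's run is over: bring its sample tray, the one of the two that has vials in it, out for unloading. Press down the thumb plate of the catch on that tray's side so that its tooth swings up clear of the tray, then hook a fingertip behind the tray's front lip and draw the tray out along its slide as far as it goes. Do not pinch or lift anything; the vials stay standing in their pockets, and the empty tray, its catch and the glassware around stay as they are.

Things in the scene. Friction and masses are not known exactly. Their poses are not given: they have to be found in the camera images.
- sampler: low two-lane autosampler on the worktop: a pale housing, 186 mm wide (y), with a clear roof 86 mm high whose front edge is 50 mm behind (+x) the tray lips and a taller block (132 mm) at the rear. Fixed. Two equal trays lie side by side, their centres at y = +44 and -44 mm. Origin on the worktop, midway between the lanes, below the front of the closed tray lips; x points to the rear (trays come out along -x), y to the left as seen from the front, z up
- sample_tray (a joint): slide of the tray that holds the four vials (it may be in the left or the right lane); 0 = fully in, grows as it is drawn out along the autosampler's -x, end stop at 0.085 m. Needs about 2 to 3 N and stays where it is left
- sample_tray_lip: the sample tray's upright front lip; origin at its middle, at the top of its rear face (the face to hook), 40 mm above the worktop; axes as the autosampler's. The lip is a metal strip 80 mm long (y), 4 mm thick, standing 21 mm above the tray floor (floor 19 mm above the worktop). Behind it (+x) is an open finger well 48 mm deep in x and 80 mm wide; then comes the grey pocket block, 35 mm above the worktop
- spare_tray (a joint): slide of the other tray, which is empty; same as the sample tray's
- spare_tray_lip: the empty tray's lip, same shape and origin
- sample_tray_card: blank card holder, 44 x 16 mm and 2 mm thick, on the front face of the sample tray's lip; origin at its centre
- catch_left (a joint): swing catch at the front left (+y) corner of the autosampler; joint value 0 = closed (its steel tooth hangs down in front of the end of the tray lip behind it and stops that tray), grows as the thumb plate on the outer side is pressed down and the tooth rises; the tooth is clear of the lip from about 0.7 rad, end stop 1.0 rad. Stiff pivot: about 2 to 3 N on the plate turns it and it stays where it is left. Pivot axis runs along the autosampler's x, 46 mm above the worktop
- catch_right (a joint): swing catch at the front right (-y) corner of the autosampler; joint value 0 = closed (its steel tooth hangs down in front of the end of the tray lip behind it and stops that tray), grows as the thumb plate on the outer side is pressed down and the tooth rises; the tooth is clear of the lip from about 0.7 rad, end stop 1.0 rad. Stiff pivot: about 2 to 3 N on the plate turns it and it stays where it is left. Pivot axis runs along the autosampler's x, 46 mm above the worktop
- catch_left_pad (a point): centre of the top of the left catch's flat steel thumb plate (22 mm along x, 26 mm along y, 4 mm thick). Closed, it lies level 52 mm above the worktop, +33 mm in y from the catch's pivot, away from the trays; at the end stop this point has sunk to about 21 mm above the worktop and come about 10 mm nearer the pivot. Nothing lies under it; the pivot post (16 mm wide, 54 mm high) stands at the pivot just in front of it (-x)
- catch_right_pad (a point): centre of the top of the right catch's flat steel thumb plate (22 mm along x, 26 mm along y, 4 mm thick). Closed, it lies level 52 mm above the worktop, -33 mm in y from the catch's pivot, away from the trays; at the end stop this point has sunk to about 21 mm above the worktop and come about 10 mm nearer the pivot. Nothing lies under it; the pivot post (16 mm wide, 54 mm high) stands at the pivot just in front of it (-x)
- sample_vial_0_mid (a point): 12 mm wide, 34 mm high capped glass vial, standing loose in a square pocket 13 mm deep of the sample tray; this point is its centre, half-way up
- sample_vial_1_mid (a point): 12 mm wide, 34 mm high capped glass vial, standing loose in a square pocket 13 mm deep of the sample tray; this point is its centre, half-way up
- sample_vial_2_mid (a point): 12 mm wide, 34 mm high capped glass vial, standing loose in a square pocket 13 mm deep of the sample tray; this point is its centre, half-way up
- sample_vial_3_mid (a point): 12 mm wide, 34 mm high capped glass vial, standing loose in a square pocket 13 mm deep of the sample tray; this point is its centre, half-way up
- beaker: small glass beaker, 46 x 50 mm, 58 mm high, a bystander; origin at the centre of its base
- flask: conical flask, 64 mm wide, 105 mm high, a bystander; origin at the centre of its base
- wash: wash bottle, 62 x 107 mm, 195 mm high, a bystander; origin at the centre of its base
- petri: petri dish, 64 mm wide, 13 mm high, a bystander; origin at the centre of its base

How it is judged:
On the way, in this order (a step that is already met when the one before it is completed fails the run):
1. the catch of the tray with the vials is opened, the tray still in (((y of sample_tray_lip in the frame of sampler above 0 m and value of joint catch_left above 0.6 rad) or (y of sample_tray_lip in the frame of sampler below 0 m and value of joint catch_right above 0.6 rad)) and value of joint sample_tray below 0.01 m), for 0.1 s.
2. the tray with the vials is drawn out (value of joint sample_tray above 0.079 m), for 0.2 s.
At the end, for the whole second after the job is handed in: The tray with the vials stands at its stop (out at least 79 of 85 mm) and at rest; all four vials stand in their pockets (centres 33 to 47 mm above the worktop, tilted less than 0.25 rad); the empty tray is in (within 6 mm) and its catch closed (under 0.3 rad) (value of joint sample_tray above 0.079 m and velocity of joint sample_tray between -0.01 and 0.01 m/s and not ((y of sample_tray_lip in the frame of sampler above 0 m and value of joint catch_right above 0.3 rad) or (y of sample_tray_lip in the frame of sampler below 0 m and value of joint catch_left above 0.3 rad)) and value of joint spare_tray below 0.006 m and not (height (world z) of any of sample_vial_0_mid, sample_vial_1_mid, sample_vial_2_mid, sample_vial_3_mid above 0.047 m or height (world z) of any of sample_vial_0_mid, sample_vial_1_mid, sample_vial_2_mid, sample_vial_3_mid below 0.033 m or angle between any of sample_vial_0_mid, sample_vial_1_mid, sample_vial_2_mid, sample_vial_3_mid's own z axis and vertical above 0.25 rad)); the robot touches nothing.
It fails at once if the empty tray is drawn out (more than 6 mm) (value of joint spare_tray above 0.006 m).
It fails at once if the empty tray's catch is opened (more than 0.3 rad) ((y of sample_tray_lip in the frame of sampler above 0 m and value of joint catch_right above 0.3 rad) or (y of sample_tray_lip in the frame of sampler below 0 m and value of joint catch_left above 0.3 rad)).
It fails at once if a vial leaves its pocket, is lifted or tips over (height (world z) of any of sample_vial_0_mid, sample_vial_1_mid, sample_vial_2_mid, sample_vial_3_mid above 0.047 m or height (world z) of any of sample_vial_0_mid, sample_vial_1_mid, sample_vial_2_mid, sample_vial_3_mid below 0.033 m or angle between any of sample_vial_0_mid, sample_vial_1_mid, sample_vial_2_mid, sample_vial_3_mid's own z axis and vertical above 0.25 rad).
It fails at once if the lip is pinched: fingers press on its rear and on the card holder on its front at once (contact force between the fingers and sample_tray_card above 1 N and contact force between the fingers and sample_tray_lip above 1 N).
It fails at once if the beaker, flask, wash bottle or petri dish is shifted (more than 15 mm) or lifted (distance of any of beaker, flask, wash, petri from where it was at the start of the episode above 0.015 m).
It also fails if it takes over 48 s, if anything falls off the work surface, if the arm or the gripper's body presses on something with over 40 N, if the wrist force passes 120 N, or if a joint passes its speed limit or range.

## Working session

There is one attempt and no reset: what is moved stays moved. The work goes in short steps, Python scripts to look and compute and a tool call to move; the robot and the scene stay as the last step left them, time stands still between calls to the robot, and variables do not carry over. Pictures are saved under pics/ and viewed, about 8 in all and at most 12, crops included, and the job is handed in when it is done.

Besides the shell and the picture viewer there is one more tool, called after "Emit:" as a command line: name --argument value ..., lists and objects as JSON in quotes. drive_tool: Moves the arm, as the interface text tells. Its arguments: {"type":"object","properties":{"commands":{"type":"string"}},"required":["commands"]}

```bash
mkdir -p pics
python3 - <<'E'
from plant import manip
import cv2
s=manip.state();print(s['time'],s['tool_pos'],s['tool_rot'],s['gripper_width'])
for n in ("side","top"):
    im=manip.grab_frame(n);cv2.imwrite(f"pics/{n}0.png",im[:,:,::-1]);print(n,manip.camera_params(n))
E
```

```text
0.0 [0.21094475 0.5876612  0.2300629 ] [-3.16956813e-04  1.71515475e-01  9.85180886e-01 -9.81309275e-04] 0.9951425729932623
side {'fx': 408.6714279131028, 'fy': 408.6714279131028, 'cx': 261.3449492275951, 'cy': 194.59531532003467, 'xyz': array([ 0.27521063, -0.7814609 ,  0.40605868]), 'orientation': array([-0.57063344,  0.80484406, -0.13709916,  0.08835914])}
top {'fx': 432.44544349320773, 'fy': 432.44544349320773, 'cx': 244.49875334887142, 'cy': 188.2581964610276, 'xyz': array([0.43947633, 0.11804933, 1.21596052]), 'orientation': array([-0.03324609,  0.70623984, -0.70502216,  0.05535104])}
```

View pics/side0.png

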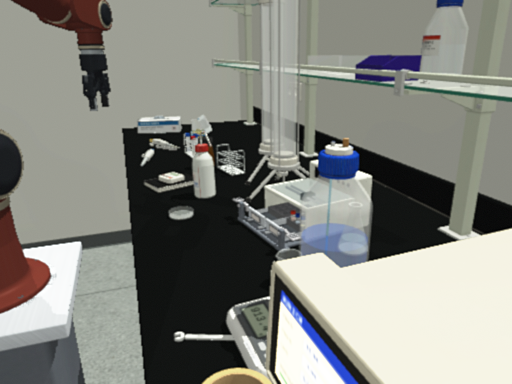

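View pics/top0.png

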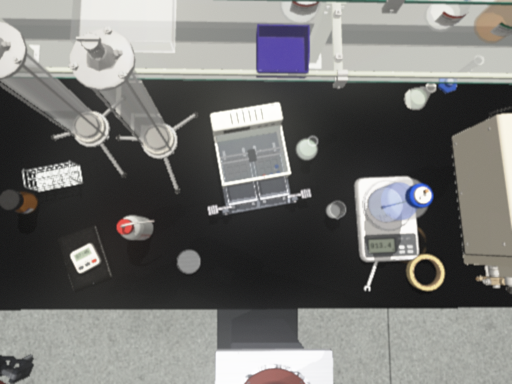

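The top view shows the sampler at about (250,160), slightly rotated, with catch plates at (212,209) and (305,194). In the side view it is at about (290,215). I'll zoom in on both.

Run:
```python
import cv2,numpy as np
a=cv2.imread("pics/top0.png")[95:225,195:325];b=cv2.imread("pics/side0.png")[170:270,220:320]
a=cv2.resize(a,(780,780),interpolation=cv2.INTER_CUBIC)[:600];
a=cv2.imread("pics/top0.png")[145:220,200:320];a=cv2.resize(a,None,fx=6.5,fy=6.5,interpolation=cv2.INTER_CUBIC)
cv2.imwrite("pics/topc.png",a);print(a.shape)
b=cv2.imread("pics/side0.png")[170:260,225:345];cv2.imwrite("pics/sidec.png",cv2.resize(b,None,fx=6.5,fy=6.5,interpolation=cv2.INTER_CUBIC))
```

```text
(488, 780, 3)
```

View pics/topc.png

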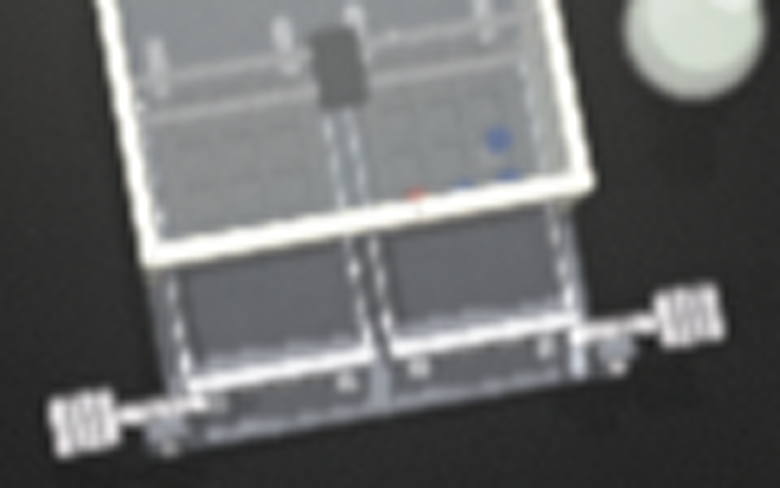

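View pics/sidec.png

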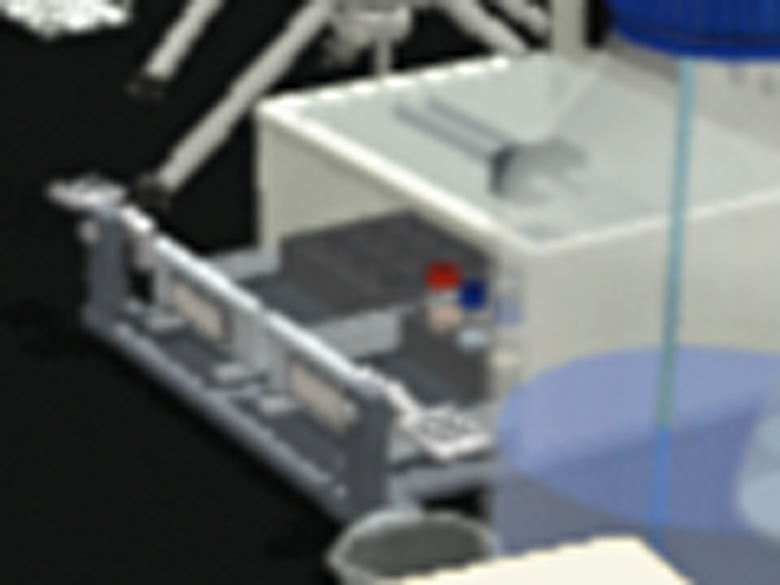

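The vials (a red cap and blue caps) stand in the right (-y) lane. In the top crop the right plate is at (688,315), the left plate at (84,423), and the right lip runs from (393,352) to (575,318). In the side crop the plates are at (450,430) and (88,190). Next I triangulate.

```bash
cat > h.py <<'E'
import numpy as np
from scipy.spatial.transform import Rotation as R
from plant import manip
def ray(cp,p):
    q=np.array(cp['orientation']);r=R.from_quat(q[[1,2,3,0]])
    d=np.array([(p[0]-cp['cx'])/cp['fx'],(p[1]-cp['cy'])/cp['fy'],1.])
    return np.array(cp['xyz']),r.apply(d/np.linalg.norm(d))
def wray(cp,p):
    q=np.array(cp['orientation']);r=R.from_quat(q[[1,2,3,0]])
    a=np.array([(p[0]-cp['cx'])/cp['fx'],(p[1]-cp['cy'])/cp['fy']]);t=np.linalg.norm(a)
    d=np.r_[a/max(t,1e-9)*np.sin(t),np.cos(t)];return np.array(cp['xyz']),r.apply(d)
def tri(rs):
    A=sum(np.eye(3)-np.outer(d,d) for c,d in rs);b=sum((np.eye(3)-np.outer(d,d))@c for c,d in rs)
    x=np.linalg.solve(A,b);return x,[np.linalg.norm(np.cross(x-c,d)) for c,d in rs]
def atz(r,z): c,d=r;return c+d*(z-c[2])/d[2]
def toolq(): 
    q=np.array(manip.state()['tool_rot']);return R.from_quat(q[[1,2,3,0]])
E
python3 - <<'E'
from h import *
T=manip.camera_params("top");S=manip.camera_params("side")
t=lambda u,v:ray(T,((u+.5)/6.5-.5+200,(v+.5)/6.5-.5+145))
s=lambda u,v:ray(S,((u+.5)/6.5-.5+225,(v+.5)/6.5-.5+170))
r,e=tri([t(688,315),s(450,430)]);l,e2=tri([t(84,423),s(88,190)]);print(r,e,l,e2)
for p in [(688,315),(84,423)]:print('z.052',atz(t(*p),.052))
for p in [(393,352),(575,318),(190,388),(372,355)]:print('lip z.04',atz(t(*p),.04))
print(atz(t(740,30),0),'flask; beaker',atz(ray(T,(336,210)),.0),atz(ray(T,(336,210)),.058))
d=l-r;print('yaw',np.degrees(np.arctan2(-d[0],d[1])),np.linalg.norm(d))
q=toolq();print(q.as_matrix().round(3)); print(manip.camera_params("wrist"))
E
```

```text
[ 0.57500574 -0.08520267  0.04924971] [np.float64(0.0009712745471947786), np.float64(0.0009712745471946871)] [0.52880326 0.16769452 0.04906745] [np.float64(0.0006855975151843225), np.float64(0.000685597515184189)]
z.052 [ 0.57376358 -0.08438632  0.052     ]
z.052 [0.52791232 0.16772921 0.052     ]
lip z.04 [0.55904735 0.03863847 0.04      ]
lip z.04 [ 0.57371099 -0.03846315  0.04      ]
lip z.04 [0.54362363 0.12399451 0.04      ]
lip z.04 [0.55775246 0.047498   0.04      ]
[ 0.70707088 -0.11889011  0.        ] flask; beaker [ 0.53162884 -0.17972021  0.        ] [ 0.52723326 -0.16551692  0.058     ]
yaw 10.353343584963794 0.2570830396372095
[[-0.941  0.338 -0.001]
 [ 0.338  0.941 -0.002]
 [ 0.    -0.002 -1.   ]]
{'fx': 297.3186396354542, 'fy': 297.3186396354542, 'cx': 250.41997263835978, 'cy': 190.9427410918764, 'xyz': array([0.14786951, 0.61030532, 0.37227567]), 'orientation': array([0.11026894, 0.81071966, 0.56987979, 0.07623266])}
```

Emit:
drive_tool --commands "0 0 0 0 -10;0 0 0 0 -10;0 0 0 0 -10;0 -0.33 -1 0 0;0 -0.33 -1 0 0;0 -0.33 -1 0 0;0 -0.33 -1 0 0;0 -0.33 -1 0 0"

```text
time: 1.1
tool_pos: [0.2868, 0.4482, 0.2307]
tool_rot: [-0.0, -0.089, 0.996, -0.0]
contact_force: [-0.4, -0.1, 0.2]
gripper_width: -0.002
```

Emit:
drive_tool --commands "0 -0.33 -1 0 0;0 -0.33 -1 0 0;0 -0.33 -1 0 0;0 -0.33 -1 0 0;0 -0.33 -1 0 0;0 -0.33 -1 0 0;0 -0.33 -1 0 0;0 -0.33 -1 0 0"

```text
time: 2.1
tool_pos: [0.4073, 0.2263, 0.2308]
tool_rot: [-0.0, -0.089, 0.996, -0.0]
contact_force: [-0.5, -0.9, 0.1]
gripper_width: 0.006
```

Emit:
drive_tool --commands "0 -0.33 -1 0 0;0 -0.33 -1 0 0;0 -0.33 -1 0 0;0 -0.33 -1 0 0;0 -0.33 -1 0 0;0 -0.33 -1 0 0;0 -0.33 -1 0 0;0 -0.33 -1 0 0"

```text
time: 3.1
tool_pos: [0.528, 0.0043, 0.2307]
tool_rot: [-0.0, -0.089, 0.996, 0.0]
contact_force: [-0.2, -0.2, 0.4]
gripper_width: 0.001
```

Run:
```python
from h import *
import cv2,json
s=manip.state();cp=manip.camera_params("wrist");im=manip.grab_frame("wrist")
cv2.imwrite("pics/w1.png",im[:,:,::-1]);cv2.imwrite("pics/w1b.png",cv2.resize(im[:,:,::-1],(800,600),interpolation=cv2.INTER_CUBIC))
json.dump({k:np.asarray(v).tolist() for k,v in cp.items()},open("w1.json","w"))
print(s['time'],s['tool_pos'],toolq().as_matrix().round(3),s['joint_pos'],s['gripper_width'],s['contact_force'])
```

```text
3.1 [0.52795268 0.0042866  0.23070954] [[-0.985 -0.175  0.   ]
 [-0.175  0.985 -0.002]
 [ 0.    -0.002 -1.   ]] [-1.32918853e-01 -1.80495432e-01  1.83650871e+00  6.17436204e-05
  1.48653722e+00 -1.88242082e+00] 0.0008841937647374115 [-0.1542021  -0.15701172  0.39829295]
```

View pics/w1b.png

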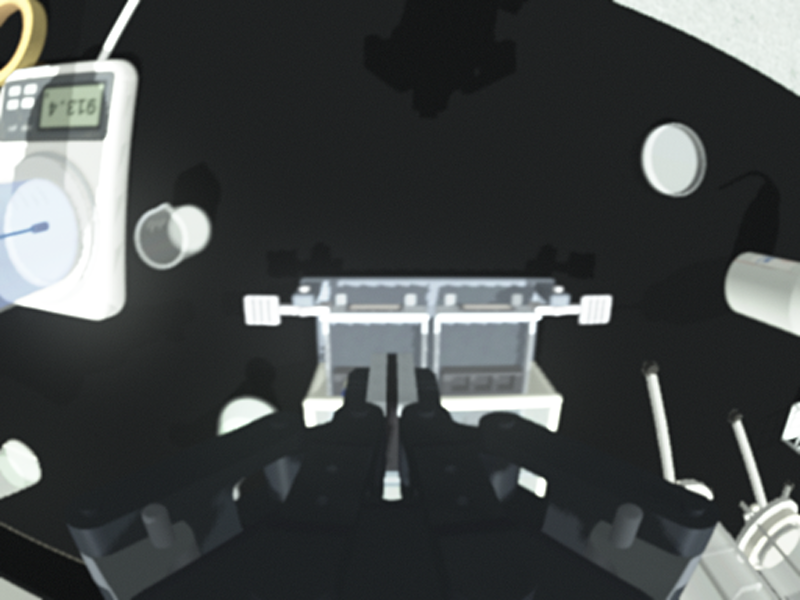

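The wrist view is aligned with the sampler. In the 800×600 picture the right plate is at (262,310), the left plate at (596,309), and the right lip runs (327–428, 317).

Run:
```python
from h import *
import json
W=json.load(open("w1.json"));T=manip.camera_params("top")
w=lambda u,v:wray(W,((u+.5)/1.5625-.5,(v+.5)/1.5625-.5))
t=lambda u,v:ray(T,((u+.5)/6.5-.5+200,(v+.5)/6.5-.5+145))
print(W['xyz'])
P={}
for n,a,b in [('padR',(262,310),(688,315)),('padL',(596,309),(84,423)),('lipmid',(377.5,317.5),(484,335)),('lipLmid',(485,317.5),(281,371.5))]:
    P[n]=x=tri([w(*a),t(*b)]);print(n,x, atz(w(*a),.052 if 'pad' in n else .04))
M=toolq().as_matrix();p=np.array(manip.state()['tool_pos'])
for n,z in(('padR',.052),('lipmid',.04)):
    x=P[n][0];x[2]=z;print(n,'tool units',M.T@(x-p)/.03)
```

```text
[0.46194869701838204, -0.008119726496810075, 0.37287045210540587]
padR (array([ 0.5733151 , -0.08422596,  0.05504891]), [np.float64(0.0003787758873695058), np.float64(0.0003787758873694862)]) [ 0.57429789 -0.08533294  0.052     ]
padL (array([0.52930269, 0.16773204, 0.04609177]), [np.float64(0.000972042860834126), np.float64(0.0009720428608338901)]) [0.52901727 0.16433713 0.052     ]
lipmid (array([5.65801448e-01, 5.22934913e-04, 4.72315385e-02]), [np.float64(0.00041423782603649433), np.float64(0.0004142378260366178)]) [5.68340729e-01 3.55865150e-04 4.00000000e-02]
lipLmid (array([0.55368155, 0.08418606, 0.03284214]), [np.float64(0.0027213687809034782), np.float64(0.002721368780903465)]) [0.55407636 0.08091616 0.04      ]
padR tool units [-0.94623268 -3.05248175  5.96597989]
lipmid tool units [-1.19493907 -0.2263748   6.35892855]
```

Emit:
drive_tool --commands "0 -0.35 -1 0 0;0 -0.35 -1 0 0;0 -0.35 -1 0 0;0 0 -0.1 1 0;0 0 0 1 0;0 0 0 1 0;0 0 0 1 0;0 0 0 1 0"

```text
time: 4.15
tool_pos: [0.5749, -0.0805, 0.0799]
tool_rot: [-0.0, -0.089, 0.996, 0.0]
contact_force: [0.8, -1.1, 0.1]
gripper_width: -0.002
```

Run:
```python
from h import *
import cv2
im=manip.grab_frame("side");a=cv2.resize(im[170:260,225:345,::-1],None,fx=3.3,fy=3.3,interpolation=cv2.INTER_CUBIC)
im=manip.grab_frame("wrist");b=cv2.resize(im[100:384,80:430,::-1],None,fx=1.1,fy=1.1)
h=max(len(a),len(b));f=lambda x:np.pad(x,((0,h-len(x)),(0,0),(0,0)))
cv2.imwrite("pics/m2.png",np.hstack([f(a),f(b)]))
s=manip.state();print(s['tool_pos'],s['contact_force'])
```

```text
[ 0.57194694 -0.07965616  0.07659959] [-0.66911908  0.1289418  -0.67188225]
```

View pics/m2.png

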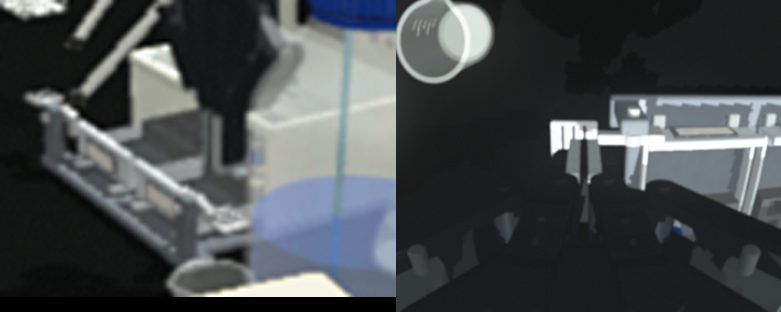

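The tip hovers over the inner part of the plate, so I'll shift it 7 mm outward and then press.

Emit:
drive_tool --commands "0 -0.1 -0.25 0 0;0 0 0 0.6 0;0 0 0 0.2 0;0 0 0 0.2 0;0 0 0 0.2 0;0 0 0 0.2 0;0 0 0 0 0;0 0 0 0 0"

```text
time: 5.25
tool_pos: [0.5797, -0.0875, 0.0392]
tool_rot: [-0.0, -0.089, 0.996, 0.0]
contact_force: [0.4, -0.2, -0.5]
gripper_width: 0.001
```

Emit:
drive_tool --commands "0 0.1 0 0.1 0;0 0 0 0.15 0;0 0 0 0.15 0;0 0 0 0.1 0;0 0 0 0 0;0 0 0 0 0;0 0 0 0 0;0 0 0 0 0"

```text
time: 6.25
tool_pos: [0.5766, -0.088, 0.0242]
tool_rot: [-0.0, -0.089, 0.996, 0.0]
contact_force: [-0.2, 0.3, -0.3]
gripper_width: 0.001
```

Run:
```python
from h import *
import cv2
im=manip.grab_frame("side");a=cv2.resize(im[170:260,225:345,::-1],None,fx=3.3,fy=3.3,interpolation=cv2.INTER_CUBIC)
im=manip.grab_frame("wrist");b=cv2.resize(im[100:384,80:430,::-1],None,fx=1.1,fy=1.1)
h=max(len(a),len(b));f=lambda x:np.pad(x,((0,h-len(x)),(0,0),(0,0)))
cv2.imwrite("pics/m3.png",np.hstack([f(a),f(b)]))
s=manip.state();print(s['tool_pos'],s['contact_force'])
```

```text
[ 0.57672304 -0.08805744  0.02430441] [-0.31794155  0.27277547  0.29499856]
```

View pics/m3.png

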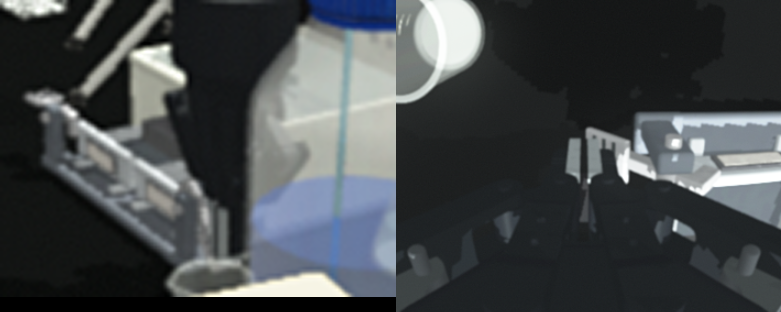

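The plate is tilted well over, and from geometry I get about 0.85 rad. I'll press 3 mm more, then lift off and move over the well.

Emit:
drive_tool --commands "0 0 0 0.1 0;0 0 0 0 0;0 0 0 0 0;0 0 0 -1 0;0 0 0 -1 0;0 0 0 -1 0;0 -0.3 0 0 0;0 0 0 0 0"

```text
time: 7.35
tool_pos: [0.5855, -0.0862, 0.1103]
tool_rot: [-0.001, -0.089, 0.996, 0.0]
contact_force: [-0.6, -0.3, 0.0]
gripper_width: 0.003
```

Emit:
drive_tool --commands "0 -0.2 1 0 0;0 -0.2 1 0 0;0 -0.2 0.95 0 0;0 0 0 0 0;0 0 0 0 0;0 0 0 0 0;0 0 0 0 0;0 0 0 0 0"

```text
time: 8.35
tool_pos: [0.5876, 0.0033, 0.1113]
tool_rot: [0.0, -0.089, 0.996, -0.0]
contact_force: [0.5, -0.9, -0.4]
gripper_width: 0.001
```

Run:
```python
from h import *
import cv2,json
s=manip.state();cp=manip.camera_params("wrist");im=manip.grab_frame("wrist")
im2=manip.grab_frame("side");a=cv2.resize(im2[170:260,225:345,::-1],None,fx=2.8,fy=2.8,interpolation=cv2.INTER_CUBIC)
b=cv2.resize(im[120:384,130:380,::-1],None,fx=1.8,fy=1.8)
h=max(len(a),len(b));f=lambda x:np.pad(x,((0,h-len(x)),(0,0),(0,0)))
cv2.imwrite("pics/m4.png",np.hstack([f(b),f(a)]))
json.dump({k:np.asarray(v).tolist() for k,v in cp.items()},open("w4.json","w"))
p=np.array(s['tool_pos']);print(s['time'],p,s['contact_force'],toolq().as_matrix().T@(np.array([.588,.0043,.04])-p)/.03)
```

```text
8.35 [0.58760712 0.00332252 0.11134839] [ 0.47261065 -0.85534836 -0.41887677] [-0.01823142  0.02986163  2.37828153]
```

View pics/m4.png

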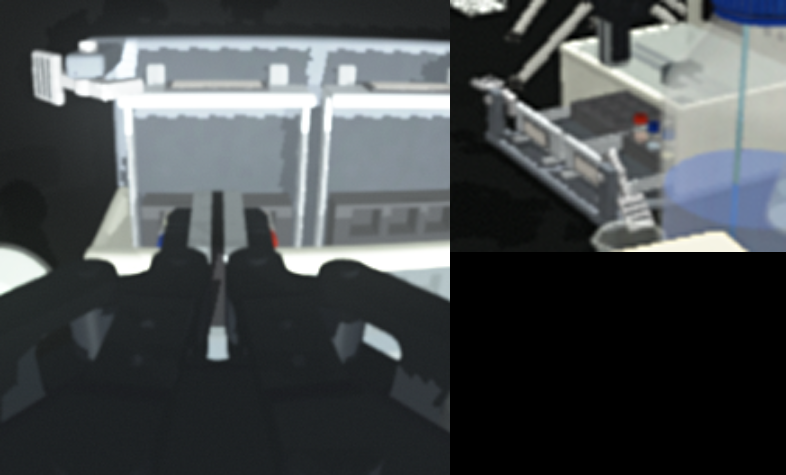

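The right catch is swung open (plate hanging, arm raised) and the fingers are over the right well. The lip is at crop row ~103. I'll descend into the well.

Emit:
drive_tool --commands "0 0 0 0.9 0;0 0 0 0.9 0;0 0 0 0.5 0;0 0 0 0.2 0;0 0 0 0.2 0;0 0 0 0 0;0 0 0 0 0;0 0 0 0 0"

```text
time: 9.45
tool_pos: [0.588, 0.0038, 0.031]
tool_rot: [0.001, -0.089, 0.996, -0.0]
contact_force: [0.5, 0.1, 0.6]
gripper_width: -0.0
```

Emit:
drive_tool --commands "0 0.1 0 0.07 0;0 0.1 0 0 0;0 0.1 0 0 0;0 0.1 0 0 0;0 0.1 0 0 0;0 0.15 0 0 0;0 0.15 0 0 0;0 0.15 0 0 0"

```text
time: 10.45
tool_pos: [0.5593, -0.0013, 0.0283]
tool_rot: [0.0, -0.089, 0.996, 0.0]
contact_force: [2.0, 0.9, -1.4]
gripper_width: -0.002
```

Emit:
drive_tool --commands "0 0.15 0 0 0;0 0.15 0 0 0;0 0.15 0 0 0;0 0.15 0 0 0;0 0.15 0 0 0;0 0.15 0 0 0;0 0.15 0 0 0;0 0.15 0 0 0"

```text
time: 11.45
tool_pos: [0.5238, -0.0077, 0.0282]
tool_rot: [0.0, -0.089, 0.996, 0.0]
contact_force: [2.6, 1.1, -0.3]
gripper_width: -0.001
```

Emit:
drive_tool --commands "0 0.15 0 0 0;0 0.15 0 0 0;0 0.15 0 0 0;0 0.12 0 0 0;0 0.1 0 0 0;0 0.1 0 0 0;0 0.1 0 0 0;0 0 0 0 0"

```text
time: 12.45
tool_pos: [0.4979, -0.0124, 0.0281]
tool_rot: [-0.001, -0.089, 0.996, -0.0]
contact_force: [-0.6, 0.1, 0.2]
gripper_width: 0.001
```

Emit:
drive_tool --commands "0 0.07 0 0 0;0 0.07 0 0 0;0 0.07 0 0 0;0 0.05 0 0 0;0 0 0 0 0;0 0 0 0 0;0 0 0 0 0;0 0 0 0 0"

```text
time: 13.45
tool_pos: [0.4962, -0.0129, 0.0286]
tool_rot: [0.008, -0.089, 0.996, 0.0]
contact_force: [21.5, 5.6, -17.9]
gripper_width: 0.004
```

The force rose to 22 N, so the tray is at its stop. I'll back off inside the well and lift out.

Emit:
drive_tool --commands "0 -0.2 0 0 0;0 -0.2 0 0 0;0 -0.05 0 0 0;0 0 0 0 0;0 0 0 -0.3 0;0 0 0 -0.6 0;0 0 0 -1 0;0 0 0 -1 0"

```text
time: 14.45
tool_pos: [0.5043, -0.0114, 0.1176]
tool_rot: [0.001, -0.089, 0.996, -0.0]
contact_force: [0.7, -0.1, 0.3]
gripper_width: -0.005
```

Emit:
drive_tool --commands "0 0 0 -1 0;0 0 0 -1 0;0 0.8 0 -1 0;0 1 0 0 0;0 1 0 0 0;0 0 0 0 0;0 0 0 0 0;0 0 0 0 0"

```text
time: 15.45
tool_pos: [0.4219, -0.0262, 0.2057]
tool_rot: [0.0, -0.089, 0.996, -0.0]
contact_force: [-0.3, -0.1, -0.1]
gripper_width: 0.002
```

Run:
```python
from h import *
import cv2
s=manip.state();cp=manip.camera_params("wrist");im=manip.grab_frame("wrist")
im2=manip.grab_frame("side");a=cv2.resize(im2[170:270,200:345,::-1],None,fx=2.7,fy=2.7,interpolation=cv2.INTER_CUBIC)
b=cv2.resize(im[:,:,::-1],(400,300))
t=manip.grab_frame("top")[100:260,170:360,::-1];t=cv2.resize(t,None,fx=2,fy=2,interpolation=cv2.INTER_CUBIC)
f=lambda x,h,w:np.pad(x,((0,h-x.shape[0]),(0,w-x.shape[1]),(0,0)))
cv2.imwrite("pics/m5.png",np.vstack([np.hstack([f(a,300,400),f(b,300,400)]),np.pad(t[:300],((0,0),(0,800-t.shape[1]),(0,0)))]))
print(s['time'],s['tool_pos'],s['contact_force'],s['joint_vel'])
```

```text
15.45 [ 0.42193425 -0.02615175  0.20566896] [-0.32542013 -0.12224766 -0.11107851] [ 0.00086327  0.01008711  0.00245031 -0.00034911  0.00015045 -0.00054457]
```

View pics/m5.png

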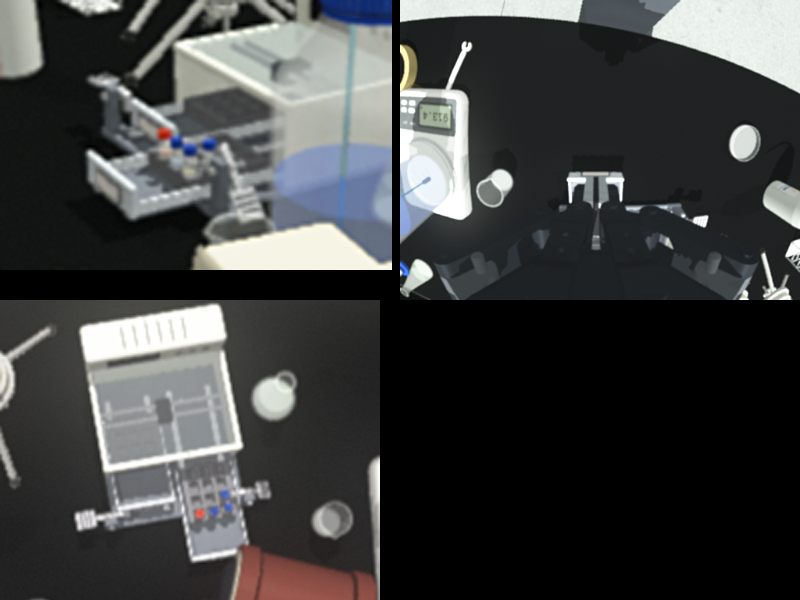

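All four vials are upright in the drawn tray (top view: red and blue caps at (200–230, 495–515)). The empty tray and left catch are unchanged, and the robot is clear. One numeric check of the travel, then I hand in.

Run:
```python
from h import *
T=manip.camera_params("top")
x=atz(ray(T,(170+217/2,100+(556-300)/2)),.04);print(x,'travel',-(x-[.5675,.0005,.04])@[.984,.18,0])
manip.job_done()
```

```text
[ 0.47927064 -0.01123243  0.04      ] travel 0.08892952670502312
the job is handed in; nothing more can be done
```

I opened the right catch, drew the sample tray (right lane) out to its stop, and handed the job in at about 15.6 s. The hand-in gives no verdict.

- **Catch:** I pressed the right thumb plate down with shut fingers. From geometry it swung to about 0.9 rad, and the pictures show it staying open.
- **Tray:** I hooked the lip from inside the finger well. The pull was about 2–3 N, rising to 22 N at the end stop. I then backed off and lifted clear.
- **Vials and surroundings:** the last pictures show all four vials standing in their pockets. The empty tray is in, its catch is closed, and the glassware in view has not visibly moved.
- **Robot:** it is clear of everything, with no contact force.
- **Disagreement:** the camera put the tray travel at 89 mm against the 85 mm stop. That is within a few mm of pixel and calibration error, and the force rise agrees with the tray being at the stop.

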